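Set the adjusting cap a quarter turn off its stop

TASK

Two valves stand on the bench to have their spring adjusters set. Screw the knurled brass cap down (clockwise seen from above) until it bottoms out, then back it off a quarter turn, and finish still holding it there in the gripper so that it can be locked; do not let go. Leave the black cap as it is set and do not disturb the things lying around.

Things in the scene. Friction and masses are not known exactly. Their poses are not given: they have to be found in the camera images.
- brass_cap: Brass round knurled adjusting cap, 42 mm in diameter, 30 mm high, on a valve's threaded neck. Origin: on its axis at its underside, 69 mm above the bench when bottomed out; z up. It turns, rises 6 mm a turn and cannot come off. A white pointer line on its top runs from the centre to the rim along its own -x. Below it the neck is 36 mm wide, from 52 to 69 mm above the bench.
- brass_grip (a point): point on the brass cap's axis, 18 mm above its underside and 12 mm below its top: a good height to grip it from above.
- brass_screw (a joint): angle of the brass cap on its thread, rad: 0 = bottomed out on its stop, growing as it is unscrewed (counter-clockwise from above), upper stop at 4.6. It starts at 2.2 to 3.8. It turns stiffly (about 0.06 N m) and stays where it is left. At 0 the white pointer on the cap points to the white mark on the stand's -x side.
- brass_stand: stand and valve under the brass cap, fixed to the bench: dark steel foot 84 x 74 x 14 mm (x, y, z), light metal valve body 49 mm wide up to 46 mm above the bench, tapering to the neck at 52 mm, two side ports along y reaching 45 mm from the axis, 43 mm high. Origin: on the cap's axis at bench level; z up; the white zero mark on the foot is at -x.
- black_cap: Black round knurled adjusting cap, 42 mm in diameter, 30 mm high, on a valve's threaded neck. Origin: on its axis at its underside, 69 mm above the bench when bottomed out; z up. It turns, rises 6 mm a turn and cannot come off. A white pointer line on its top runs from the centre to the rim along its own -x. Below it the neck is 36 mm wide, from 52 to 69 mm above the bench.
- black_mark (a point): outer end of the white pointer line on the black cap, 19 mm from its axis; shows whether the black cap was turned. It is to stay where it is.
- black_stand: the same kind of stand and valve, under the black cap, fixed to the bench. Origin on its cap's axis at bench level, z up.
- coupling_2: loose tan quick coupling standing on end, 33x30x54 mm, origin at the centre of its underside; leave alone.
- tape_1: loose roll of black tape lying flat, 62x60x19 mm, origin at the centre of its underside; leave alone.
- demand_valve_1: loose black breathing demand valve with a yellow button, 73x122x42 mm, origin at the centre of its underside; leave alone.
- tag_block: loose flat yellow tag block, 85x45x10 mm, lying beyond the valves, origin at the centre of its underside; leave alone.

How it is judged:
By the outcome, as a careful person would: the job done as asked, in the order asked, and still so for the second after the job is handed in, while the arm keeps its last pose, push and grip.
It also fails if it takes over 54 s, if anything falls off the work surface, if the arm or the gripper's body presses on something with over 40 N, if the wrist force passes 120 N, or if a joint passes its speed limit or range.

ROBOT

A 7-joint arm with a two-finger parallel gripper is mounted at the origin on a cart in front of the work surface, level with it; the furniture and walls round the work are solid. World frame = base frame: x ahead of the robot, y to its left, z up, the work surface at z = 0. Lengths are in m, angles in rad, forces in N, time in s.
With the tool pointing down it reaches from about 0.425 to 1.025 m from the base axis. Payload 9.4 kg.
Tool frame: the origin (TCP) lies midway between the tips of the shut fingers; the grasp point (between the pads) lies 19 mm behind it; z points along the fingers, y is the direction in which the jaws open and shut (so a half turn about z gives the same grasp; the last joint's range is limited). The gripper opens to 93 mm and grips with 3 to 60 N. Pads are 15 mm wide; open, the fingers measure 128 mm over their backs; the gripper's body (75 mm by 188 mm) begins 65 mm behind the grasp point.
Start: joints at [-1.333, 0.599, -0.003, 1.599, 0.002, 0.943, -0.08], TCP at [0.224, 0.689, 0.219] pointing down, gripper open.
Joint ranges: [-2.57, 2.57], [-0.35, 1.97], [-1.29, 1.29], [0.11, 2.56], [-1.05, 4.19], [0.11, 1.86], [-2.63, 2.63]. Speed limits (rad/s): [2.22, 2.22, 3.01, 3.01, 3.14, 3.14, 3.14].

INTERFACE

Orientations are given as [roll, pitch, yaw] about the fixed x, y, z axes, in that order (R = Rz(yaw) Ry(pitch) Rx(roll)).
In Python, from bench import ctrl gives the robot as it stands. The module is installed in compiled form; this text tells all that it offers.
- The arm moves only by the tool send_rows, never from a script. Its argument "increments" is text: rows parted by semicolons, each of 7 numbers parted by spaces: the finger opening in mm, from 0 to 93, then the shift along the world's x, y, z in mm, then the turn, a rotation vector about the world's x, y, z in degrees. A call has 1 to 20 rows; each row is the pose to reach, as a shift and turn from the pose measured when the call began; what a row does not reach only later rows make up. A row lasts 1/12 s, in which the tool goes at most 41.7 mm and 7.16 degrees, less where a joint would pass 70% of its speed; a pose out of reach is approached as far as the arm can. A call with a gripper value outside its range is refused whole. The fingers move at their own pace and stop on an object; "force" is the grip in N (left out, the last holds). Time passes only in rows, so rows that repeat a pose let the fingers close. It gives the time, the measured TCP pose, the force and the opening at its end, in the units of the state.
- ctrl.sense(): the state, without advancing time (a new reading comes with each control period).
- ctrl.read_camera(name): name is "side" or "top" or "wrist"; returns a dict with "color" (420x560x3 uint8, red, green, blue), "fx", "fy", "cx", "cy" (pixels), "world_from_camera" (4x4, takes a point from camera to world coordinates). Camera axes: x right, y up, looking along -z (the intrinsics and any distortion apply to the point x, -y, -z); pixel columns grow to the right and rows downward; lengths in m; the calibration is good to about 2 mm. A picture is of the moment at which its call begins. There is no depth.
- ctrl.finish_job(): hands the job in, once; it reports no verdict.
The state is a dict: "time": time; "qpos": joint angles; "qvel": joint speeds; "tau": joint torques, N m; "eef_pos": TCP position; "orientation": TCP orientation; "force": force on the tool from outside, world axes, zero at the start; "moment": the same for the moment, N m; "gripper_width": finger opening in m.
Only numpy, scipy, OpenCV 4.12 (cv2) and the standard library are available. Lean on these libraries where they do the work, as an engineer would, in place of code of your own. Each camera call takes 0.05 s, during which the arm holds its last target.

## Working session

There is one attempt and no reset: what is moved stays moved. The work goes in short steps, Python scripts to look and compute and a tool call to move; the robot and the scene stay as the last step left them, time stands still between calls to the robot, and variables do not carry over. Pictures are saved under pics/ and viewed, and the job is handed in when it is done.

Besides the shell and the picture viewer there is one more tool, called after "Emit:" as a command line: name --argument value ..., lists and objects as JSON in quotes. send_rows: Moves the arm, as the interface text tells. Its arguments: {"type":"object","properties":{"increments":{"type":"string"},"force":{"type":"number"}},"required":["increments"]}

```bash
mkdir -p pics; python3 - <<'E'
from bench import ctrl
import cv2
s=ctrl.sense()
for k,v in s.items(): print(k,v)
for n in ["side","top","wrist"]:
    c=ctrl.read_camera(n); cv2.imwrite(f"pics/{n}0.png",c["color"][:,:,::-1])
    print(n,{k:c[k] for k in c if k!="color"})
E
```

```text
time 0.0
qpos [-1.33268696  0.60012172 -0.00252983  1.60012535  0.00177345  0.94290236
 -0.07982171]
qvel [-2.11027670e-03 -9.25744067e-04 -1.14792055e-03  3.28158351e-04
 -4.11963199e-05  3.20855297e-04 -1.16410144e-04]
tau [-1.17951320e-03 -7.65075517e+01  1.49711106e+00 -2.52361339e+01
 -5.23692544e-02  1.67976989e-02  1.57881414e-04]
eef_pos [0.22435247 0.68889832 0.21776424]
orientation [-3.14004345e+00  1.28807697e-04  2.82679348e+00]
force [-0.0448589   0.09517755 -0.28422559]
moment [ 0.01895209  0.02808188 -0.00651827]
gripper_width 0.09282678185602652
side {'fx': 500.48568473002575, 'fy': 500.48568473002575, 'cx': 271.40741174334744, 'cy': 207.31799534620453, 'world_from_camera': array([[-0.99981099, -0.01142663,  0.01572949,  0.54903468],
       [ 0.01933506, -0.66907066,  0.74294724,  0.76190704],
       [ 0.00203476,  0.74311095,  0.66916514,  0.77690445],
       [ 0.        ,  0.        ,  0.        ,  1.        ]])}
top {'fx': 499.5585823480839, 'fy': 499.5585823480839, 'cx': 274.3543976018278, 'cy': 218.75462677965785, 'world_from_camera': array([[-0.02633876,  0.98816092, -0.15114321,  0.34018828],
       [-0.99943527, -0.02918629, -0.01665218, -0.02531816],
       [-0.02086634,  0.15061925,  0.98837161,  1.19960759],
       [ 0.        ,  0.        ,  0.        ,  1.        ]])}
wrist {'fx': 356.8358296779717, 'fy': 356.8358296779717, 'cx': 279.92121278622403, 'cy': 202.60706557448893, 'world_from_camera': array([[ 0.30867777, -0.90711592, -0.28610967,  0.14336638],
       [ 0.95116545,  0.29390104,  0.09437404,  0.71579244],
       [-0.00152026, -0.3012688 ,  0.95353804,  0.38351255],
       [ 0.        ,  0.        ,  0.        ,  1.        ]])}
```

View pics/top0.png

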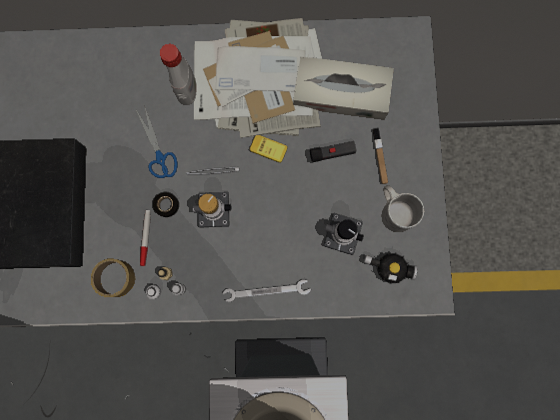

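View pics/side0.png

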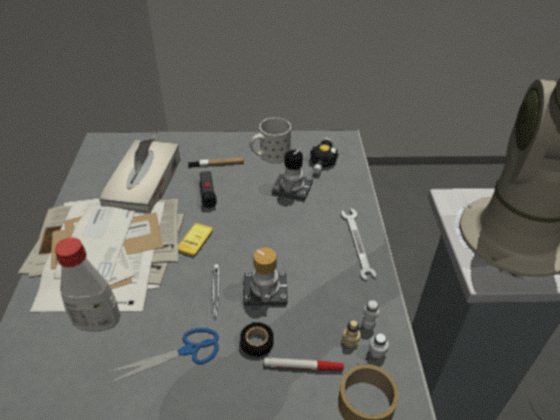

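The top view shows the brass cap at about (208,203), with its foot around (213,209). The black cap is at (346,231), tape at (165,204), and tag block at (268,148). I'll zoom in on the brass cap.

```bash
python3 - <<'E'
import cv2,numpy as np
t=cv2.imread("pics/top0.png");s=cv2.imread("pics/side0.png")
a=cv2.resize(t[175:240,180:245],(390,390),interpolation=cv2.INTER_CUBIC)
b=cv2.resize(s[240:310,230:300],(390,390),interpolation=cv2.INTER_CUBIC)
cv2.imwrite("pics/z0.png",np.hstack([a,b]))
E
cat > h.py <<'E'
import numpy as np,cv2
def proj(c,P):
    W=np.linalg.inv(c["world_from_camera"]); p=W[:3,:3]@np.array(P,float)+W[:3,3]
    return np.array([c["cx"]+c["fx"]*p[0]/-p[2], c["cy"]-c["fy"]*p[1]/-p[2]])
def ray(c,u,v):
    d=np.array([(u-c["cx"])/c["fx"],-(v-c["cy"])/c["fy"],-1.]); M=c["world_from_camera"]
    return M[:3,3],M[:3,:3]@d
def onz(c,u,v,z):
    o,d=ray(c,u,v); return o+d*(z-o[2])/d[2]
E
```

```text
(no output)
```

View pics/z0.png

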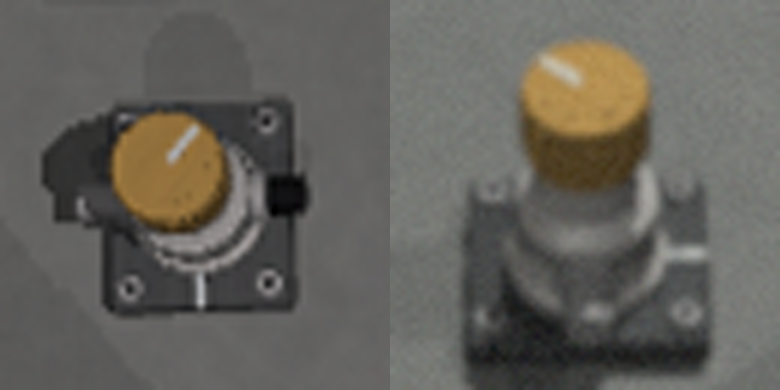

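```bash
cat > m.py <<'E'
from bench import ctrl
from h import *
def cap_masks(c):
    hsv=cv2.cvtColor(c["color"],cv2.COLOR_RGB2HSV)
    return hsv
E
python3 - <<'E'
from bench import ctrl
from h import *
T=ctrl.read_camera("top");S=ctrl.read_camera("side")
def tz(x,y):return (180+(x+.5)/6-.5,175+(y+.5)/6-.5)
def sz(x,y):k=70/390;return (230+(x+.5)*k-.5,240+(y+.5)*k-.5)
# foot corners top edge z=14
for p in [(117,100),(295,100),(297,308),(103,308)]: print("foot",onz(T,*tz(*p),.014))
print("mark",onz(T,*tz(200,272),.014),onz(T,*tz(200,308),.014))
print("mark side",onz(S,*sz(668,253-0),.014),onz(S,*sz(708,253),.014))
zt=.1013
print("ptr top",onz(T,*tz(169,160),zt),onz(T,*tz(197,126),zt))
print("ptr side",onz(S,*sz(580-390,85),zt),onz(S,*sz(542-390,58),zt))
# blob masks
for n,c,r in(("top",T,(175,240,180,245)),("side",S,(240,310,230,300))):
    h=cv2.cvtColor(c["color"],cv2.COLOR_RGB2HSV)
    m=cv2.inRange(h,(8,110,70),(25,255,255)); k=np.zeros_like(m);k[r[0]:r[1],r[2]:r[3]]=m[r[0]:r[1],r[2]:r[3]]
    k=cv2.morphologyEx(k,cv2.MORPH_CLOSE,np.ones((5,5)))
    cs,_=cv2.findContours(k,0,1);q=max(cs,key=cv2.contourArea);print(n,cv2.contourArea(q),cv2.boundingRect(q),cv2.minEnclosingCircle(q))
    (x,y,w,hh)=cv2.boundingRect(q)
    for z in(.0863,.1013):print(z,onz(c,x+w/2-.5,y+hh/2-.5,z))
E
```

```text
foot [0.59445901 0.17569676 0.014     ]
foot [0.59224105 0.10350353 0.014     ]
foot [0.50731677 0.10376892 0.014     ]
foot [0.50959257 0.18162657 0.014     ]
mark [0.52303138 0.14255786 0.014     ] [0.50845389 0.14267114 0.014     ]
mark side [0.3837125  0.14308896 0.014     ] [0.36975277 0.14333577 0.014     ]
ptr top [0.55225129 0.14148263 0.1013    ] [0.56488079 0.13089283 0.1013    ]
ptr side [0.54973603 0.14115143 0.1013    ] [0.56220608 0.12886042 0.1013    ]
top 270.0 (198, 194, 20, 20) ((207.48648071289062, 203.15541076660156), 9.929789543151855)
0.0863 [0.54996509 0.14436238 0.0863    ]
0.1013 [0.54713869 0.14207621 0.1013    ]
side 437.5 (254, 248, 22, 26) ((264.8132629394531, 260.3674621582031), 12.942082405090332)
0.0863 [0.54837332 0.14149195 0.0863    ]
0.1013 [0.54838769 0.15496743 0.1013    ]
```

View pics/wrist0.png

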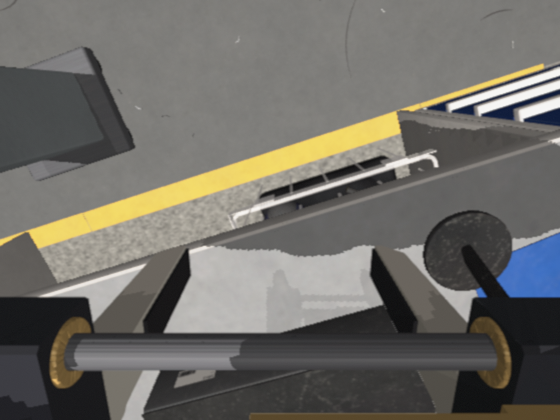

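```bash
python3 - <<'E'
from bench import ctrl
from h import *
T=ctrl.read_camera("top");W=ctrl.read_camera("wrist")
for z in (0,.05,.1,.15,.2,.25): print(z,onz(T,80,266,z)[:2],onz(T,75,140,z)[:2],onz(W,145,411,z)[:2],onz(W,390,308,z)[:2])
t=T["color"][120:330,0:180][:,:,::-1]; t=cv2.convertScaleAbs(t,alpha=2.5)
cv2.imwrite("pics/box.png",cv2.resize(t,None,fx=3,fy=3))
E
```

```text
0 [0.42213542 0.46712496] [0.73838834 0.49010898] [0.48882643 0.40720009] [0.43177471 0.76607256]
0.05 [0.41871984 0.44659978] [0.72179125 0.46862582] [0.4438487 0.4474001] [0.39422591 0.75954235]
0.1 [0.41530426 0.42607461] [0.70519415 0.44714266] [0.39887098 0.48760011] [0.35667712 0.75301214]
0.15 [0.41188868 0.40554943] [0.68859705 0.42565951] [0.35389325 0.52780011] [0.31912832 0.74648194]
0.2 [0.4084731  0.38502426] [0.67199996 0.40417635] [0.30891553 0.56800012] [0.28157953 0.73995173]
0.25 [0.40505752 0.36449908] [0.65540286 0.3826932 ] [0.2639378  0.60820012] [0.24403074 0.73342153]
```

View pics/box.png

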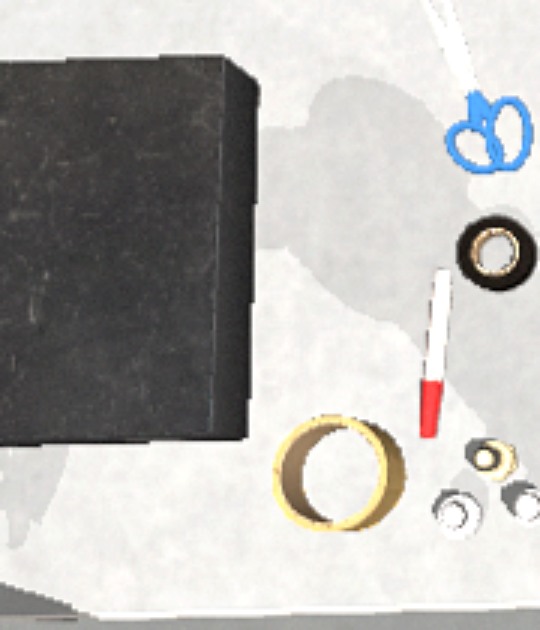

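Emit:
send_rows --increments "93 25 -42 20 0 0 0;93 50 -84 20 0 0 0;93 70 -118 20 0 0 0;93 90 -151 20 0 0 0;93 110 -185 20 0 0 0;93 130 -218 20 0 0 0;93 150 -252 20 0 0 0;93 170 -286 20 0 0 0;93 190 -319 20 0 0 0;93 210 -353 20 0 0 0;93 230 -386 20 0 0 0;93 250 -420 20 0 0 0;93 270 -454 20 0 0 0;93 290 -487 20 0 0 0;93 310 -521 20 0 0 0;93 325 -546 20 0 0 0;93 325 -546 20 0 0 0;93 325 -546 20 0 0 0;93 325 -546 20 0 0 0" --force 40

```text
time: 1.93
eef_pos: [0.5491, 0.1439, 0.2384]
orientation: [3.142, -0.0, 2.827]
force: [-0.7, -0.4, 0.1]
gripper_width: 0.0927
```

```bash
python3 - <<'E'
from bench import ctrl
import cv2
s=ctrl.sense()
print(s["time"],s["qpos"].round(3) ,s["eef_pos"],s["orientation"],s["force"],s["moment"])
for n in ["wrist","top"]:
    c=ctrl.read_camera(n); cv2.imwrite(f"pics/{n}1.png",c["color"][:,:,::-1])
E
```

```text
1.9333 [-0.396  0.388  0.055  1.946 -0.029  0.809  0.931] [0.54909535 0.14391391 0.23835434] [ 3.14159023e+00 -4.24609262e-04  2.82702003e+00] [-0.68060158 -0.37012251  0.07945933] [ 0.05615768  0.04752793 -0.01458749]
```

View pics/wrist1.png

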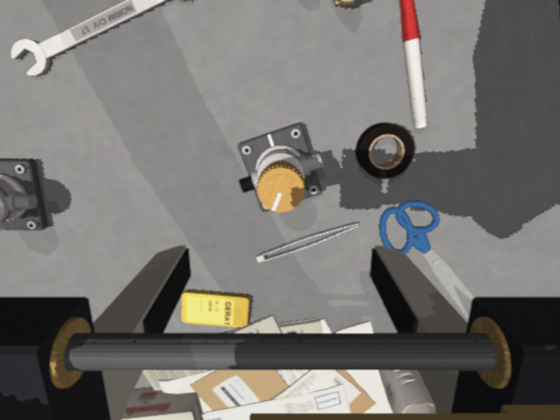

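```bash
cat > cap.py <<'E'
from bench import ctrl
from h import *
def wristcap(name="wrist",tag="w",zt=.1013,box=(130,240,220,330)):
    c=ctrl.read_camera(name);h=cv2.cvtColor(c["color"],cv2.COLOR_RGB2HSV)
    r=box
    k=np.zeros(h.shape[:2],np.uint8);k[r[0]:r[1],r[2]:r[3]]=1
    m=cv2.inRange(h,(8,110,150),(25,255,255))*k
    w=cv2.inRange(h,(0,0,170),(180,110,255))*k
    cv2.imwrite(f"pics/{tag}z.png",cv2.resize(c["color"][r[0]:r[1],r[2]:r[3],::-1],None,fx=5,fy=5,interpolation=cv2.INTER_CUBIC))
    return c,m,w
E
python3 - <<'E'
from cap import *
c,m,w=wristcap(tag="w1")
q=max(cv2.findContours(cv2.morphologyEx(m,cv2.MORPH_CLOSE,np.ones((7,7))),0,1)[0],key=cv2.contourArea)
print(cv2.boundingRect(q),cv2.fitEllipse(q))
E
```

```text
(256, 166, 47, 47) ((277.6434326171875, 189.04443359375), (42.61363220214844, 44.78435134887695), 22.291990280151367)
```

View pics/w1z.png

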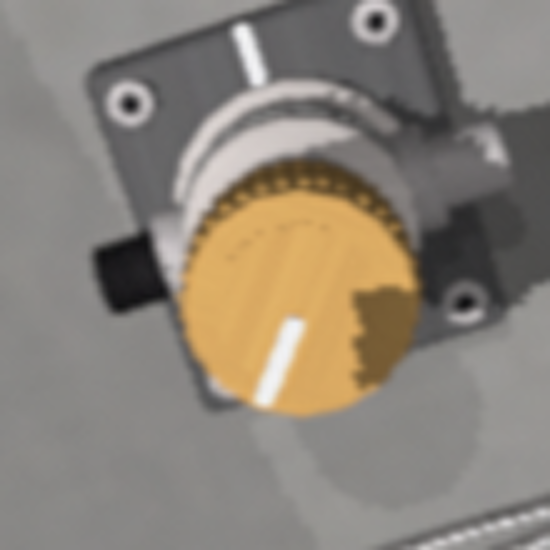

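```bash
python3 - <<'E'
from bench import ctrl
from h import *
W=ctrl.read_camera("wrist")
z=lambda x,y:(220+(x+.5)/5-.5,130+(y+.5)/5-.5)
for zt in(.1013,): print("centre",onz(W,*z(301,303),zt)); a=onz(W,*z(296,320),zt);b=onz(W,*z(263,403),zt);print(a,b,np.degrees(np.arctan2(*(b-a)[1::-1])))
for e in((182,300),(420,300),(300,190),(300,415)):print(onz(W,*z(*e),.1013)[:2])
a=onz(W,*z(260,82),.014);b=onz(W,*z(243,25),.014);print("mark",a,b,np.degrees(np.arctan2(*(b-a)[1::-1])))
for e in((92,73),(418,-28),(510,310),(210,408)):print("foot",onz(W,*z(*e),.014)[:2])
E
```

```text
centre [0.54772426 0.14534172 0.1013    ]
[0.5504173  0.14354711 0.1013    ] [0.56332832 0.13316439 0.1013    ] -38.8053936805675
[0.5407884  0.12557782]
[0.55361773 0.16544087]
[0.52841193 0.15137866]
[0.5675244  0.13877771]
mark [0.52039765 0.14469412 0.014     ] [0.50757895 0.14504829 0.014     ] 178.41734302352583
foot [0.50731442 0.11044018]
foot [0.5084094  0.18431039]
foot [0.58689168 0.18254612]
foot [0.58829282 0.11015052]
```

Emit:
send_rows --increments "93 -1 0 -30 0 0 0;93 -1 0 -60 0 0 0;93 -1 0 -90 0 0 0;93 -1 0 -120 0 0 0;93 -1 0 -145 0 0 0;93 -1 0 -160 0 0 0;93 -1 0 -168 0 0 0;93 -1 0 -168 0 0 0;93 -1 0 -168 0 0 0"

```text
time: 2.88
eef_pos: [0.5479, 0.1453, 0.0707]
orientation: [-3.142, -0.0, 2.83]
force: [-0.2, -0.4, 0.0]
gripper_width: 0.093
```

```bash
python3 - <<'E'
from bench import ctrl
import cv2
s=ctrl.sense()
print(s["time"],s["qpos"].round(3) ,s["eef_pos"],s["orientation"],s["force"],s["moment"])
for n in ["wrist","side"]:
    c=ctrl.read_camera(n); cv2.imwrite(f"pics/{n}2.png",c["color"][:,:,::-1])
E
```

```text
2.8833 [-0.38   0.62   0.03   2.083 -0.041  0.439  0.941] [0.5478995  0.14527784 0.07072619] [-3.14157492e+00 -2.79658196e-04  2.82996467e+00] [-0.20753683 -0.3985095   0.0444821 ] [-0.01970988 -0.00253182 -0.00810933]
```

View pics/wrist2.png

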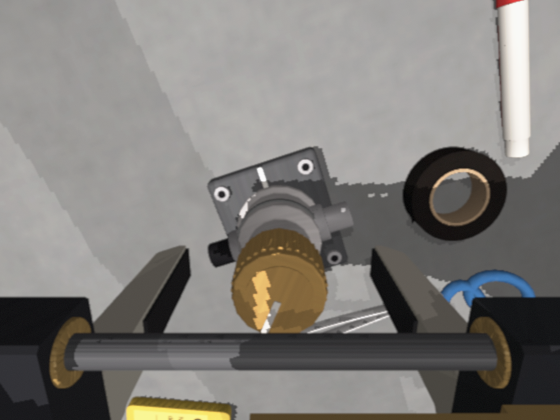

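View pics/side2.png

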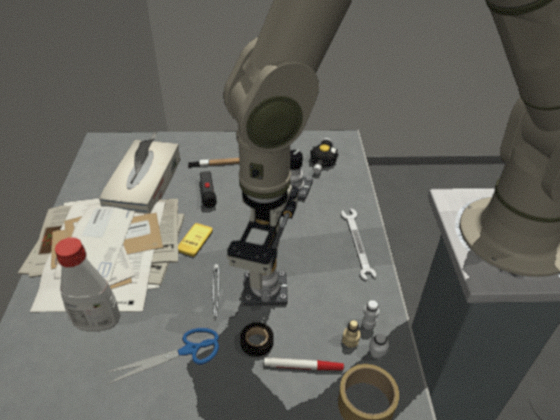

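```bash
python3 - <<'E'
from bench import ctrl
from h import *
W=ctrl.read_camera("wrist")
cv2.imwrite("pics/w2z.png",cv2.resize(W["color"][220:340,210:350,::-1],None,fx=5,fy=5,interpolation=cv2.INTER_CUBIC))
print(proj(W,[.5479,.1443,.1014]))
for v in (285,290,295):print(onz(W,279.5,v,.1014))
E
```

```text
[277.02644232 295.03060965]
[0.5435301  0.14683705 0.1014    ]
[0.54586146 0.14608639 0.1014    ]
[0.5482154  0.14532846 0.1014    ]
```

View pics/w2z.png

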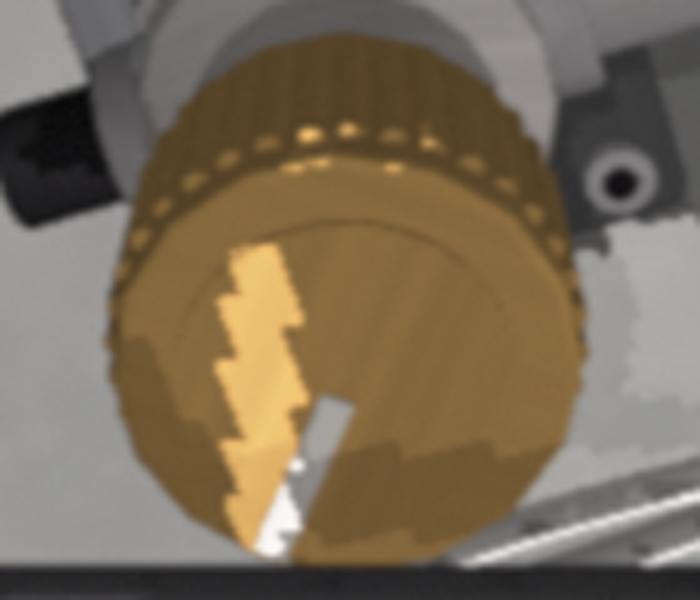

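Emit:
send_rows --increments "40 0 0 0 0 0 0;40 0 0 0 0 0 0;40 0 0 0 0 0 0;40 0 0 0 0 0 0;40 0 0 0 0 0 0;40 0 0 0 0 0 0;40 0 0 0 0 0 0;40 0 0 0 0 0 0;40 0 0 0 0 0 0;40 0 0 0 0 0 0;40 0 0 0 0 0 0;40 0 0 0 0 0 0" --force 40

```text
time: 4.03
eef_pos: [0.5484, 0.1448, 0.0716]
orientation: [3.141, 0.001, 2.829]
force: [-0.2, -1.4, -0.0]
gripper_width: 0.0414
```

```bash
cat > st.py <<'E'
from bench import ctrl
import numpy as np
s=ctrl.sense()
print(s["time"],s["qpos"].round(3),(s["eef_pos"]*1000).round(2),"yaw",np.degrees(s["orientation"]).round(2),s["force"].round(2),s["moment"].round(3),s["tau"].round(2),s["gripper_width"])
E
python3 st.py
```

```text
4.0333 [-0.379  0.619  0.03   2.083 -0.041  0.439  0.941] [548.39 144.79  71.64] yaw [1.7996e+02 7.0000e-02 1.6210e+02] [-0.23 -1.4  -0.03] [-0.376  0.112  0.052] [-8.700e-01 -6.570e+01  1.230e+00 -1.388e+01 -2.400e-01 -2.500e-01
 -2.000e-02] 0.04142759128209784
```

Emit:
send_rows --increments "30 0 0 -0.1 0 0 -5;30 0 0 -0.2 0 0 -10;30 0 0 -0.3 0 0 -15;30 0 0 -0.3 0 0 -20;30 0 0 -0.4 0 0 -25;30 0 0 -0.5 0 0 -30;30 0 0 -0.6 0 0 -35;30 0 0 -0.7 0 0 -40;30 0 0 -0.8 0 0 -45;30 0 0 -0.8 0 0 -50;30 0 0 -0.9 0 0 -55;30 0 0 -1 0 0 -60;30 0 0 -1.1 0 0 -65;30 0 0 -1.2 0 0 -70;30 0 0 -1.3 0 0 -75;30 0 0 -1.3 0 0 -80;30 0 0 -1.4 0 0 -85;30 0 0 -1.5 0 0 -90;30 0 0 -1.6 0 0 -95;30 0 0 -1.7 0 0 -100" --force 40

```text
time: 5.7
eef_pos: [0.5496, 0.1452, 0.07]
orientation: [3.139, 0.0, 1.08]
force: [1.6, -0.4, -2.2]
gripper_width: 0.0414
```

```bash
python3 st.py; python3 - <<'E'
from bench import ctrl
import cv2
c=ctrl.read_camera("wrist"); cv2.imwrite(f"pics/wrist3.png",c["color"][:,:,::-1])
E
```

```text
5.7 [-0.686  0.681  0.497  2.101 -0.654  0.512 -0.19 ] [549.59 145.18  70.04] yaw [179.84   0.    61.88] [ 1.56 -0.43 -2.22] [-0.173 -0.492  0.058] [  0.89 -65.77   8.2  -10.85   0.52   0.67   1.1 ] 0.04140610694161107
```

View pics/wrist3.png

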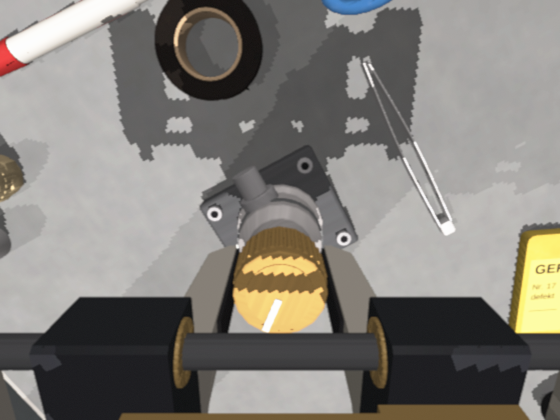

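The cap followed the tool: the pointer at (272,315) sits where it was in the gripper frame, and the reaction is about 0.06 N m. I expect roughly 41° to the stop.

Emit:
send_rows --increments "30 0 0 -0.1 0 0 -5;30 0 0 -0.2 0 0 -10;30 0 0 -0.3 0 0 -15;30 0 0 -0.3 0 0 -20;30 0 0 -0.4 0 0 -25;30 0 0 -0.5 0 0 -29;30 0 0 -0.5 0 0 -32;30 0 0 -0.5 0 0 -33;30 0 0 -0.5 0 0 -33"

```text
time: 6.5
eef_pos: [0.5499, 0.1449, 0.0695]
orientation: [3.138, -0.0, 0.5]
force: [1.7, -2.7, -0.1]
gripper_width: 0.0418
```

```bash
python3 st.py
```

```text
6.5 [-0.783  0.728  0.659  2.106 -0.825  0.583 -0.595] [549.91 144.87  69.45] yaw [179.78  -0.    28.62] [ 1.69 -2.68 -0.12] [-0.637 -0.215  0.013] [ -1.83 -64.28  11.06 -11.28  -0.38   0.83  -0.33] 0.04176425581515437
```

Emit:
send_rows --increments "30 0 0 0 0 0 -1;30 0 0 0 0 0 -2;30 0 0 -0.1 0 0 -3;30 0 0 -0.1 0 0 -4;30 0 0 -0.1 0 0 -4"

```text
time: 6.92
eef_pos: [0.55, 0.1448, 0.0694]
orientation: [3.138, -0.0, 0.428]
force: [0.0, -1.5, 1.1]
gripper_width: 0.0415
```

```bash
python3 st.py
```

```text
6.9167 [-0.794  0.735  0.679  2.107 -0.844  0.593 -0.647] [549.98 144.78  69.37] yaw [179.78  -0.    24.55] [ 0.01 -1.53  1.06] [-0.454 -0.059 -0.008] [ -1.21 -64.19  11.62 -11.4   -0.31   0.54  -0.22] 0.04147901507258759
```

Emit:
send_rows --increments "30 0 0 0 0 0 -1;30 0 0 0 0 0 -2;30 0 0 -0.1 0 0 -3;30 0 0 -0.1 0 0 -4"

```text
time: 7.25
eef_pos: [0.55, 0.1447, 0.0693]
orientation: [3.138, -0.0, 0.358]
force: [0.7, -2.4, 0.3]
gripper_width: 0.0412
```

```bash
python3 st.py
```

```text
7.25 [-0.804  0.742  0.698  2.107 -0.862  0.604 -0.699] [549.97 144.74  69.3 ] yaw [179.77  -0.    20.48] [ 0.7  -2.39  0.26] [-0.586 -0.054  0.445] [ -0.74 -64.38  11.76 -11.26  -0.62   0.52  -0.2 ] 0.04116720649922592
```

```bash
python3 - <<'E'
from bench import ctrl
import cv2,numpy as np
c=ctrl.read_camera("wrist"); cv2.imwrite(f"pics/wrist4.png",c["color"][:,:,::-1])
cv2.imwrite("pics/w4z.png",cv2.resize(c["color"][130:340,190:370,::-1],None,fx=2.8,fy=2.8,interpolation=cv2.INTER_CUBIC))
np.savez("w4.npz",**c)
E
python3 st.py
```

```text
7.3 [-0.805  0.742  0.699  2.107 -0.862  0.604 -0.7  ] [549.97 144.72  69.27] yaw [179.76   0.    20.43] [ 0.97 -3.    1.56] [-0.527  0.035  0.449] [ -0.93 -64.12  11.82 -11.25  -0.74   0.54  -0.32] 0.04159150685835453
```

View pics/w4z.png

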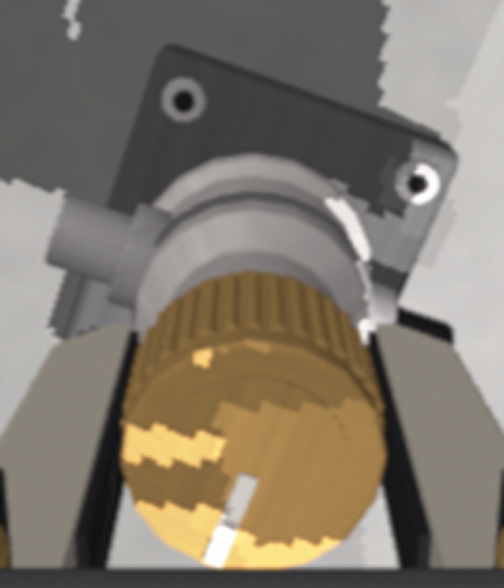

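Emit:
send_rows --increments "30 0 0 0 0 0 -1;30 0 0 0 0 0 -2;30 0 0 0 0 0 -2"

```text
time: 7.55
eef_pos: [0.55, 0.1447, 0.0693]
orientation: [3.137, 0.0, 0.322]
force: [1.7, -3.0, 1.3]
gripper_width: 0.0415
```

```bash
python3 st.py
```

```text
7.55 [-0.81   0.746  0.709  2.107 -0.87   0.609 -0.726] [549.97 144.73  69.26] yaw [1.7974e+02 2.0000e-02 1.8440e+01] [ 1.72 -3.02  1.32] [-0.674  0.     1.12 ] [ -0.65 -63.91  12.35 -11.    -1.4    0.67  -1.34] 0.0414839369511106
```

Emit:
send_rows --increments "30 0 0 0 0 0 0.5;30 0 0 0 0 0 1;30 0 0 0 0 0 1.5;30 0 0 0 0 0 2;30 0 0 0 0 0 2"

```text
time: 7.97
eef_pos: [0.55, 0.1447, 0.0693]
orientation: [3.137, 0.0, 0.357]
force: [0.8, -2.3, 1.3]
gripper_width: 0.0415
```

```bash
python3 st.py
```

```text
7.9667 [-0.805  0.742  0.699  2.107 -0.862  0.604 -0.7  ] [549.99 144.72  69.32] yaw [179.76   0.    20.44] [ 0.85 -2.31  1.28] [-0.484 -0.025  0.471] [ -0.98 -64.23  11.96 -11.3   -0.64   0.52  -0.32] 0.041486053039392866
```

Emit:
send_rows --increments "30 0 0 0.1 0 0 5;30 0 0 0.1 0 0 10;30 0 0 0.2 0 0 15;30 0 0 0.3 0 0 20;30 0 0 0.4 0 0 25;30 0 0 0.5 0 0 30;30 0 0 0.6 0 0 35;30 0 0 0.6 0 0 40;30 0 0 0.7 0 0 45;30 0 0 0.8 0 0 50;30 0 0 0.9 0 0 55;30 0 0 1 0 0 60;30 0 0 1.1 0 0 65;30 0 0 1.1 0 0 70;30 0 0 1.2 0 0 75;30 0 0 1.3 0 0 80;30 0 0 1.4 0 0 84;30 0 0 1.4 0 0 87;30 0 0 1.4 0 0 88;30 0 0 1.4 0 0 88"

```text
time: 9.63
eef_pos: [0.549, 0.1452, 0.0707]
orientation: [3.139, -0.001, 1.892]
force: [-3.7, 1.5, 3.5]
gripper_width: 0.0416
```

```bash
python3 st.py; python3 - <<'E'
from bench import ctrl
import cv2,numpy as np
c=ctrl.read_camera("wrist")
cv2.imwrite("pics/w5z.png",cv2.resize(c["color"][130:340,190:370,::-1],None,fx=2.8,fy=2.8,interpolation=cv2.INTER_CUBIC))
np.savez("w5.npz",**c)
E
```

```text
9.6333 [-0.544  0.639  0.276  2.094 -0.384  0.453  0.349] [549.02 145.23  70.69] yaw [ 1.7984e+02 -8.0000e-02  1.0839e+02] [-3.74  1.47  3.45] [ 0.184  0.764 -0.027] [  1.48 -63.85   6.87 -13.8    0.28  -0.97   0.3 ] 0.041563833612325296
```

View pics/w5z.png

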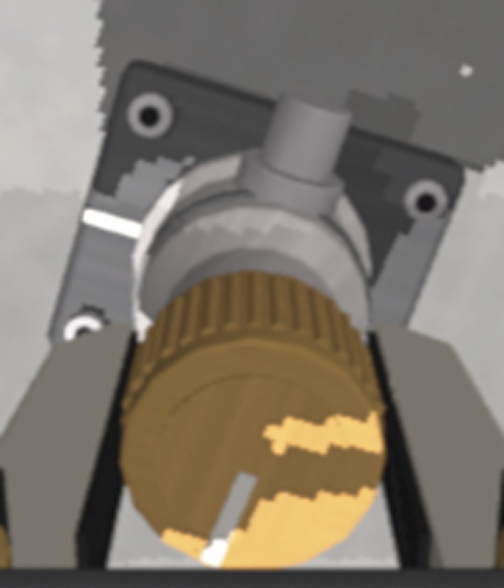

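Emit:
send_rows --increments "30 0 0 0 0 0 1;30 0 0 0 0 0 2;30 0 0 0 0 0 3;30 0 0 0 0 0 3.6;30 0 0 0 0 0 3.6;30 0 0 0 0 0 3.6;30 0 0 0 0 0 3.6"

```text
time: 10.27
eef_pos: [0.549, 0.1453, 0.0707]
orientation: [3.139, -0.001, 1.954]
force: [-1.5, -0.4, 5.4]
gripper_width: 0.0415
```

```bash
python3 st.py; python3 - <<'E'
from bench import ctrl
from h import *
c=ctrl.read_camera("wrist")
r=c["color"][130:340,190:370,::-1]
cv2.imwrite("pics/w6z.png",cv2.resize(r,None,fx=2.8,fy=2.8,interpolation=cv2.INTER_CUBIC))
for n in("side","top"): cv2.imwrite(f"pics/{n}6.png",ctrl.read_camera(n)["color"][:,:,::-1])
z=lambda x,y:(190+(x+.5)/2.8-.5,130+(y+.5)/2.8-.5)
for C,zt,p in((np.load("w4.npz"),.099,((243,478),(215,563))),(np.load("w5.npz"),.1004,((245,478),(213,560))),(c,.1005,((245,478),(214,561)))):
    a,b=[onz(C,*z(*q),zt) for q in p]; print(a,b,np.degrees(np.arctan2(*(b-a)[1::-1])))
E
```

```text
10.2667 [-0.533  0.637  0.26   2.093 -0.362  0.451  0.389] [548.99 145.27  70.72] yaw [ 1.7984e+02 -8.0000e-02  1.1194e+02] [-1.47 -0.41  5.4 ] [-0.01   0.582  0.045] [ 6.000e-01 -6.299e+01  6.010e+00 -1.346e+01 -1.000e-02 -7.500e-01
 -2.000e-02] 0.041487658988310215
[0.54525598 0.14547892 0.099     ] [0.52900217 0.14424613 0.099     ] -175.66262254697483
[0.54805475 0.14199498 0.1004    ] [0.54792307 0.12603512 0.1004    ] -90.47272734380164
[0.54820534 0.14206847 0.1005    ] [0.54927927 0.1260218  0.1005    ] -86.17114766624817
```

View pics/w6z.png

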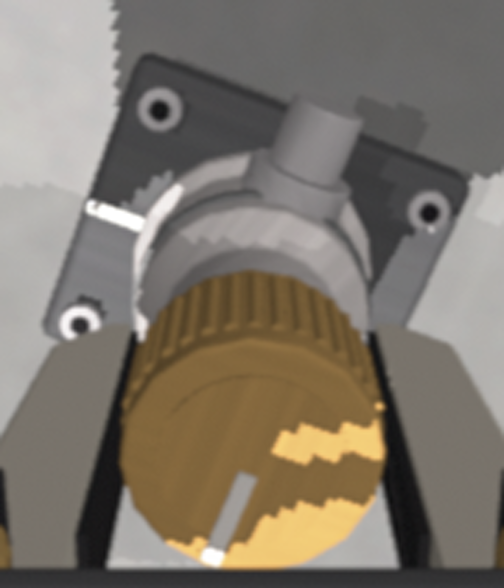

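View pics/top6.png

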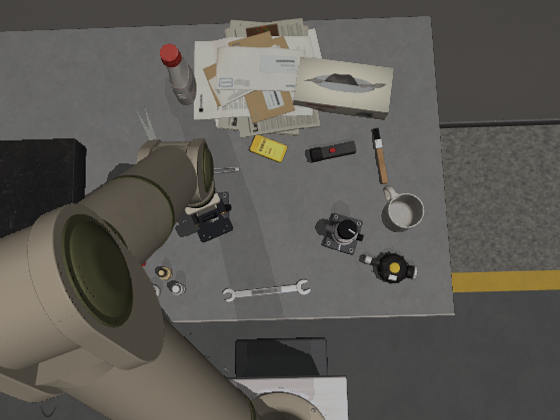

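The pointer still sits at the same place in the gripper frame, (245,478) to (214,561) in the zoom, so the cap hasn't slipped. In the top view the black valve (344,231) and the visible loose things are where they were. I'm handing in.

```bash
python3 - <<'E'
from bench import ctrl
print(ctrl.finish_job())
E
```

```text
the job is handed in; nothing more can be done
None
```

The brass cap is screwed down to its stop, backed off a quarter turn and still held in the gripper at 40 N. I handed the job in at about 10 s, well inside the 54 s limit.

- **Bottoming out:** I turned the cap about 140° clockwise. The resisting moment then climbed from about 0.06 to 1.12 N m and came back to the same value when I eased off. That means the cap was on its stop and the grip had not slipped.
- **Quarter turn:** the stop worked out at a tool yaw of about 21.9°, and I finished at 111.9°, which is 90° back.
- **Pointer checks:** the white pointer stayed in the same place in the gripper frame throughout. Between the pictures at the stop and at the end it turned 89.5°.
- **One disagreement:** the pointer's absolute direction, picked by hand in the partly hidden wrist picture, reads about 4–6° off. I put that down to picking error, because my reading before gripping (140–143° to go) agrees with the stop found by moment.
- **Surroundings:** the last top view showed the black cap and the loose things in view where they were. The tape was hidden behind the arm in that view, so I did not check it at the end. The force readings at the end of each move stayed under about 6 N.

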